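Present the marble dish at the demo track

ROBOT

A 6-joint arm with a two-finger parallel gripper is mounted at the origin on the work surface. World frame = base frame: x ahead of the robot, y to its left, z up, the work surface at z = 0. Lengths are in m, angles in degrees, forces in N, time in s.
With the tool pointing down it reaches from about 0.3 to 0.75 m from the base axis. Payload 8.5 kg.
Tool frame: the origin (TCP) lies at the very end of the fingers, on their centre line; the grasp point (between the pads) lies 19 mm behind it; z points along the fingers, y is the direction in which the jaws open and shut (so a half turn about z gives the same grasp; the last joint's range is limited). The gripper opens to 85 mm and grips with 20 to 120 N. Pads are 22 mm wide; open, the fingers measure 114 mm over their backs; the gripper's body (76 mm by 85 mm) begins 54 mm behind the grasp point. The pads swing forward as they close: fully open they stand 13 mm farther back than shut.
Start: joints at [52.007, 21.807, 74.336, -0, 83.858, -12.336], TCP at [0.238, 0.496, 0.231] pointing down, gripper open.
Joint ranges: [-178.18, 178.18], [-50.72, 133.34], [12.68, 142.11], [-81.47, 261.47], [9.98, 163.14], [-165.26, 165.26]. Speed limits (degrees/s): [136.94, 136.94, 180, 180, 180, 180].

INTERFACE

Orientations are given as a 3x3 rotation matrix whose columns are the frame's x, y, z axes.
In Python, from rig import env, vision, close_job, spotter gives the robot as it stands. The module is installed in compiled form; this text tells all that it offers.
- The arm moves only by the tool jog_arm, never from a script. Its argument "plan" is a list that holds one entry, the list of rows, each a list of 6 numbers: the shift along the tool's x, y, z in units of 40 mm (1.0 is 40 mm), then the turn, a rotation vector about the tool's x, y, z in units of 0.15 rad (1.0 is 0.15 rad). A call has 1 to 10 rows; each row shifts and turns the commanded pose from where the row before left it, along the tool's axes as they then stand; what a row does not reach is not made up. A row lasts 1/10 s, in which the tool goes at most 50 mm and 8.59 degrees, less where a joint would pass 70% of its speed; a pose out of reach is approached as far as the arm can. A call with a number of a shift or a turn outside -1 to 1 is refused whole. A call with a gripper value outside its range is refused whole. "grip" is the opening, from -1 (shut) to 1 (fully open), set as the call begins (left out, the last holds). The fingers move at their own pace and stop on an object; "squeeze" is the grip in N (left out, the last holds). Time passes only in rows, so rows that do not move let the fingers close. It gives the time, the measured TCP pose, the force and the opening at its end, in the units of the state.
- env.observe(): the state, without advancing time (a new reading comes with each control period).
- vision.get_image(name): name is "scene" or "top" or "wrist"; returns (picture, depth): 384x512x3 uint8, red, green, blue; 384x512 float32, m along the optical axis (not along the pixel's ray), 0 where there is no reading.
- vision.camera_info(name): a dict with "fx", "fy", "cx", "cy" (pixels), "k1" (the pictures are not rectified: a ray, as slopes to the right and down, at radius r is drawn at 1 + k1 r^2 times it, then the intrinsics apply), "rvec" (rotation vector, rad) and "tvec" (3), from world to camera coordinates, as OpenCV has them. Camera axes: x right, y down, z forward; pixel columns grow to the right and rows downward; lengths in m; the calibration is good to about 2 mm. A picture is of the moment at which its call begins: read the wrist's pose just before it. camera_info takes no time and is no camera call; for the wrist camera it gives the pose at the moment of the call.
- close_job(): hands the job in, once; it reports no verdict.
Trained networks look in the newest picture that a camera, given by its name, has taken for a name from the list of things; names that differ only in an ending like _2 or _b are one class to them, and where a whole thing is asked for, a point or a joint stands for the part that bears it (a point fixed in the world has none). Each returns a list of dicts, best first, with "score" (0 to 1); they miss things now and then, are a little off and sometimes report something else, mostly with a low value. They report only what shows in the picture. A call takes as long as a camera call.
- spotter.trace(camera, query): "pixels" (384x512 bool, what is visible of it) and "rect" ([left, top, right, bottom] in pixels, round what is visible of it).
The state is a dict: "time_s": time; "q": joint angles; "qvel": joint speeds; "joint_efforts": joint torques, N m; "position": TCP position; "tool_rot": TCP orientation; "ft_force": force on the tool from outside, world axes, zero at the start; "wrist_torque": the same for the moment, N m; "grip_width": finger opening in m.
Only numpy, scipy, OpenCV 4.12 (cv2) and the standard library are available. Lean on these libraries where they do the work, as an engineer would, in place of code of your own. Each camera call takes 0.05 s, during which the arm holds its last target.

TASK

Pull the green-fronted drawer all the way out to its stop and leave it open. Then lift the blue marble dish out by its wooden grip and, keeping it level with the orange ball resting in its middle, turn it about a quarter turn so that its yellow lip points along the wooden track with the lip's tip just above the track's near end. Finish while still holding the dish there, steady and touching nothing else, and do not disturb the toys standing around.

Things in the scene. Friction and masses are not known exactly. Their poses are not given: they have to be found in the camera images.
- cabinet: Low plywood cabinet with a white top, 250 deep (its x) x 240 wide (its y) x 110 mm high, fixed. Origin at the centre of its underside; its front (the drawer side) faces its own -x, which points roughly to the robot's left (world +y).
- drawer (a joint): Drawer travel in m: 0 shut, grows as it slides out along the cabinet's -x, 0.235 at the stop. It starts at most 10 mm open and slides with 1.5 N of friction plus 8 N per m/s. The green front panel is 12 mm thick, 236 wide, its top 104 mm above the counter; drawer sides and back stand only 34 mm above the counter, the drawer's inner floor 16 mm above it; inside it is 231 long x 188 mm wide. At the stop the whole inside lies clear of the cabinet.
- drawer_handle (a point): Middle of the drawer's steel bar handle: a round bar 11 mm thick and 100 mm long, parallel to the cabinet's y (across the front), level, 80 mm above the counter and 35 mm out from the front panel (29 mm free between bar and panel, so a finger fits behind it only if the gripper is not opened wide). It moves with the drawer. Axes as the cabinet's.
- dish: Loose blue dish, 144 mm across, about 160 g (varies), standing in the drawer. Origin at the centre of its underside, z up. Its floor is a shallow cone sloping 6 degrees down to the middle, 6 mm above the underside there; rim 22 mm high. Yellow pouring lip at its +x, wooden grip at its -x. At the start +x points into the cabinet (grip next to the drawer front).
- dish_grip (a point): Point in the wooden grip, 50 mm above the dish's underside and 75 mm from its middle towards the dish's -x. The grip is an upright block, 18 mm along the dish's x, 24 mm along its y, its top 68 mm above the underside (18 mm above this point). Between the grip and the drawer's front panel there are about 20 to 45 mm, so it is best taken across its 24 mm width (fingers closing along the dish's y), from above. Axes as the dish's.
- dish_lip (a point): Tip of the yellow pouring lip, 88 mm from the dish's middle along its +x and 14 mm above its underside. The lip is 32 mm wide. Axes as the dish's.
- dish_center (a point): Middle of the dish's floor, 6 mm above its underside.
- ball_center (a point): Centre of the loose orange ball, 28 mm across, 29 g; it rolls easily and rests in the middle of the dish's floor, its centre 20 mm above the dish's underside.
- track: Short wooden marble track on a 70 mm wide base board, held to the counter's far edge by a steel C-clamp, fixed. Origin on the counter under the near end; the track runs from its near end (mouth) towards its own +x, roughly away from the robot. The clamp's top is 62 mm, nothing on it is higher than 78 mm above the counter.
- track_mouth (a point): Near end of the track: level with the track's highest edge, 78 mm above the counter, on its centre line at the end nearest the robot. Axes as the track's: x along the track away from the mouth, z up. The channel there is 54 mm wide.
- tractor: Bystander: green tin tractor, 85 x 51 x 73 mm, origin under its centre.
- bee: Bystander: yellow and black tin bee, 64 mm wide and 62 mm high, origin under its centre.
- soldier: Bystander: pewter toy soldier, 34 mm square base, 81 mm high, origin under its centre.
- cone: Bystander: red and white plastic traffic cone, 54 mm square base, 72 mm high, origin under its centre.

How it is judged:
By the outcome, as a careful person would: the job done as asked, in the order asked, and still so for the second after the job is handed in, while the arm keeps its last pose, push and grip.
It also fails if it takes over 67 s, if anything falls off the work surface, if the arm or the gripper's body presses on something with over 40 N, if the wrist force passes 120 N, or if a joint passes its speed limit or range.

## Working session

There is one attempt and no reset: what is moved stays moved. The work goes in short steps, Python scripts to look and compute and a tool call to move; the robot and the scene stay as the last step left them, time stands still between calls to the robot, and variables do not carry over. Pictures are saved under pics/ and viewed, and the job is handed in when it is done.

Besides the shell and the picture viewer there is one more tool, called after ">>>" as name(argument=value, ...), one argument or row to a line, values as JSON. jog_arm: Moves the arm, as the interface text tells. Its arguments: {"type":"object","properties":{"plan":{"type":"array"},"grip":{"type":"number"},"squeeze":{"type":"number"}},"required":["plan"]}

```bash
mkdir -p pics
cat > h.py <<'E'
import numpy as np,cv2
from rig import env,vision,close_job,spotter
def cam(n):
    c=vision.camera_info(n);R=cv2.Rodrigues(np.array(c['rvec'],float))[0];return c,R,np.array(c['tvec'],float).ravel()
def get(n,save=None):
    ci=cam(n);im,d=vision.get_image(n)
    if save: cv2.imwrite('pics/'+save,im[:,:,::-1])
    return im,d,ci
def cloud(d,ci):
    c,R,t=ci;v,u=np.mgrid[0:384,0:512]
    x=(u-c['cx'])/c['fx'];y=(v-c['cy'])/c['fy'];xu,yu=x.copy(),y.copy()
    for _ in range(8):
        f=1+c['k1']*(xu**2+yu**2);xu=x/f;yu=y/f
    P=np.stack([xu*d,yu*d,d],-1);W=(P-t)@R
    W[d<=0]=np.nan
    return W
def proj(p,ci):
    c,R,t=ci;q=R@np.array(p)+t;x,y=q[:2]/q[2];f=1+c['k1']*(x*x+y*y);return c['fx']*x*f+c['cx'],c['fy']*y*f+c['cy']
E
python3 - <<'E'
from h import *
for n in ['scene','top','wrist']:
    im,d,ci=get(n,n+'0.png');np.savez(n+'0.npz',im=im,d=d,W=cloud(d,ci))
    c,R,t=ci;print(n,-R.T@t,R[2])
print(env.observe())
E
```

```text
scene [1.02478633 0.6850905  0.68598507] [-0.45761427 -0.65975724 -0.59607848]
top [0.34204278 0.01185419 1.23161596] [ 0.18930843  0.01687708 -0.98177262]
wrist [0.16646802 0.5299833  0.37287695] [ 0.28138449 -0.13730163 -0.94972155]
{'time_s': 0.15, 'q': array([ 5.20075319e+01,  2.18329936e+01,  7.43710520e+01,  1.49237628e-03,
        8.38572815e+01, -1.23371938e+01]), 'qvel': array([ 0.03425709, -0.22813829, -0.14885175, -0.03303071,  0.06426102,
        0.06644439]), 'joint_efforts': array([ 1.23310805e-03, -4.48629284e+01, -2.31343997e+01, -1.77153775e-04,
        3.79729943e-03,  1.22571137e-05]), 'position': array([0.23800242, 0.49560635, 0.23086738]), 'tool_rot': array([[-9.01413966e-01,  4.32957735e-01, -6.79278317e-04],
       [ 4.32958194e-01,  9.01413622e-01, -8.27600904e-04],
       [ 2.53994515e-04, -1.04011013e-03, -9.99999427e-01]]), 'ft_force': array([-0.11444943, -0.85750074, -0.57973614]), 'wrist_torque': array([ 0.04504143, -0.00651099, -0.01085975]), 'grip_width': 0.08548232501210172}
```

View pics/scene0.png

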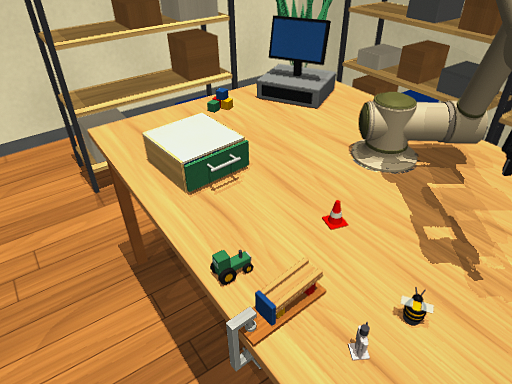

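View pics/top0.png

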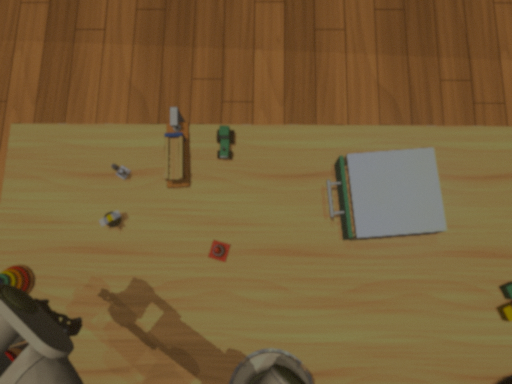

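View pics/wrist0.png

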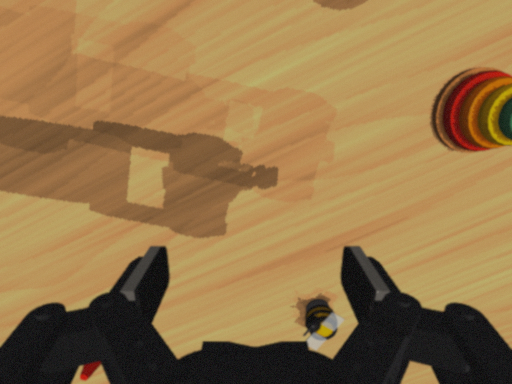

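The top view looks straight down with +x up and +y left. The cabinet is at about (395,193) with its handle at (331,200). The track runs from its mouth at (178,187) up to (175,125). The tractor is at (224,142), cone (220,250), soldier (122,171) and bee (111,218). Next I'll measure these.

```bash
python3 - <<'E'
from h import *
for n in ['scene','top']:
    z=np.load(n+'0.npz');W=z['W']
    vision.get_image(n)
    for q in ['cabinet','drawer_handle','drawer','track','tractor','bee','soldier','cone']:
        r=spotter.trace(n,q)
        if not r: print(n,q,None);continue
        m=r[0]['pixels'];P=W[m];P=P[~np.isnan(P[:,0])]
        P=P[P[:,2]>0.008]
        print(n,q,round(r[0]['score'],2),np.round(r[0]['rect']),len(P),'lo',np.percentile(P,2,0).round(3),'hi',np.percentile(P,98,0).round(3))
        if q=='cabinet':
            T=P[(P[:,2]>.10)&(P[:,2]<.12)];print('  top',cv2.minAreaRect(T[:,:2].astype(np.float32)),T[:,2].mean())
        if q=='drawer_handle':
            pass
        if q=='track':
            for lo,hi in [(.008,.03),(.06,.09)]:
                T=P[(P[:,2]>lo)&(P[:,2]<hi)]
                if len(T)>5:print('  ',lo,len(T),cv2.minAreaRect(T[:,:2].astype(np.float32)))
    # handle points
    S=W.reshape(-1,3);k=(S[:,2]>.07)&(S[:,2]<.092)&(S[:,0]>.4)&(S[:,0]<.75)&(S[:,1]<0.1)&(S[:,1]>-.3)
    T=S[k];print('h',len(T),T.min(0),T.max(0))
print(env.observe()['time_s'])
E
python3 - <<'E'
import cv2
for n,(a,b,c,d) in dict(top=(110,240,150,460),scene=(90,340,130,440)).items():
    im=cv2.imread(f'pics/{n}0.png')[a:b,c:d];s=2.5
    cv2.imwrite(f'pics/{n}0z.png',cv2.resize(im,None,fx=s,fy=s,interpolation=2))
E
```

```text
scene cabinet 0.72 [141. 112. 250. 191.] 5515 lo [ 0.445 -0.455  0.018] hi [ 0.69  -0.167  0.113]
  top ((0.5629556179046631, -0.3334394097328186), (0.24229958653450012, 0.27647319436073303), 4.589784145355225) 0.11020523498899966
scene drawer_handle 0.64 [184. 140. 249. 193.] 1769 lo [ 0.438 -0.213  0.016] hi [ 0.667 -0.159  0.106]
scene drawer 0.89 [181. 140. 251. 189.] 1721 lo [ 0.439 -0.211  0.017] hi [ 0.667 -0.159  0.105]
scene track 0.91 [226. 258. 327. 370.] 3840 lo [0.604 0.273 0.01 ] hi [0.83  0.333 0.076]
   0.008 1479 ((0.7117805480957031, 0.2979285717010498), (0.24010680615901947, 0.07096920162439346), 3.7536070346832275)
   0.06 1556 ((0.7161182165145874, 0.2984127104282379), (0.23103013634681702, 0.055181946605443954), 3.162165641784668)
scene tractor 0.72 [209. 252. 253. 287.] 911 lo [0.684 0.129 0.011] hi [0.77  0.174 0.075]
scene bee 0.93 [403. 288. 435. 324.] 580 lo [0.467 0.455 0.02 ] hi [0.509 0.505 0.053]
scene soldier 0.81 [349. 320. 369. 362.] 343 lo [0.629 0.451 0.009] hi [0.65  0.485 0.083]
scene cone 0.77 [321. 201. 350. 231.] 238 lo [0.391 0.149 0.009] hi 
[... 588 characters left out ...]
09] hi [0.82  0.328 0.078]
   0.008 579 ((0.7097926139831543, 0.29794830083847046), (0.237631693482399, 0.06987978518009186), 3.9933438301086426)
   0.06 804 ((0.715796709060669, 0.29807010293006897), (0.22946450114250183, 0.055868107825517654), 2.8934013843536377)
top tractor 0.82 [218. 122. 235. 159.] 419 lo [0.682 0.126 0.022] hi [0.765 0.172 0.077]
top bee 0.74 [ 98. 213. 120. 228.] 244 lo [0.464 0.454 0.022] hi [0.509 0.505 0.055]
top soldier 0.72 [111. 164. 127. 179.] 98 lo [0.619 0.449 0.008] hi [0.644 0.472 0.084]
top cone 0.56 [206. 241. 229. 262.] 161 lo [0.379 0.137 0.008] hi [0.423 0.185 0.075]
h 346 [ 0.43362336 -0.29742964  0.07013513] [ 0.67082994 -0.15388395  0.09196254]
1.05
```

View pics/scene0z.png

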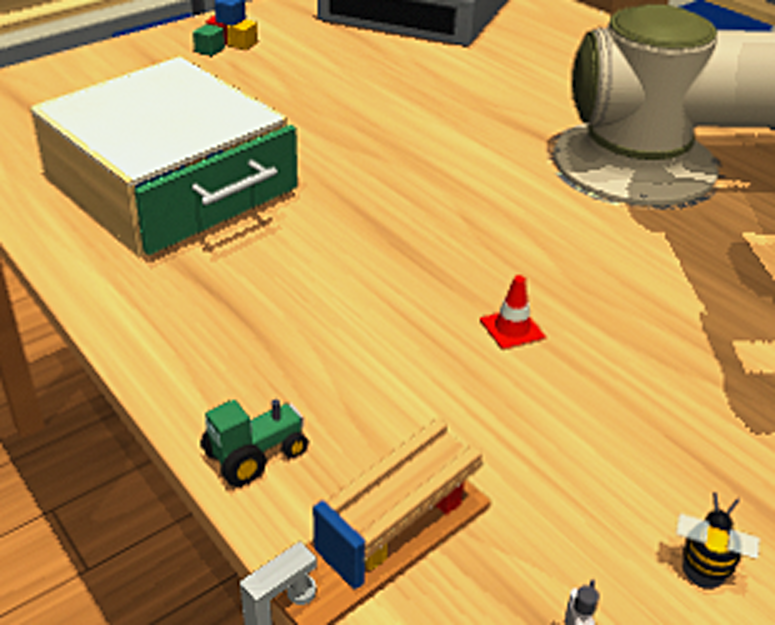

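View pics/top0z.png

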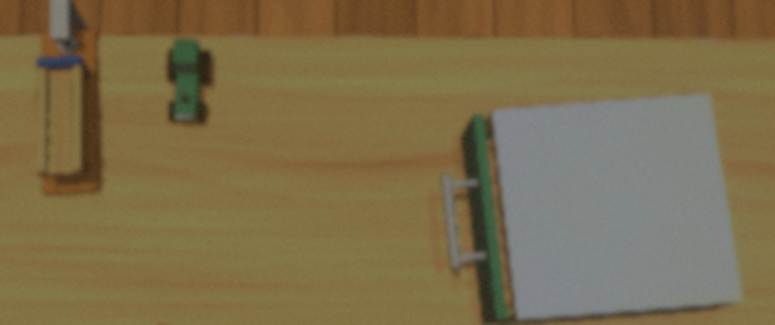

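Run:
```python
from h import *
def fit(T,nm):
    l=cv2.fitLine(T.astype(np.float32),cv2.DIST_HUBER,0,.01,.01).ravel();print(nm,len(T),l.round(4),'ang',np.degrees(np.arctan2(l[1],l[0])).round(2),T.min(0).round(3),T.max(0).round(3))
for n in ['scene','top']:
    W=np.load(n+'0.npz')['W'];S=W.reshape(-1,3);S=S[~np.isnan(S[:,0])]
    # cabinet top white edges
    T=S[(S[:,2]>.106)&(S[:,2]<.115)&(S[:,0]>.4)&(S[:,0]<.75)&(S[:,1]<-.1)&(S[:,1]>-.5)]
    fr=[];bk=[]
    for x in np.arange(.46,.66,.01):
        k=T[abs(T[:,0]-x)<.005]
        fr.append([x,np.percentile(k[:,1],99)]);bk.append([x,np.percentile(k[:,1],1)])
    fit(np.array(fr),'front');fit(np.array(bk),'back')
    # handle
    P=S[(S[:,2]>.06)&(S[:,2]<.095)&(S[:,0]>.45)&(S[:,0]<.65)]
    d=np.array([-np.sin(np.radians(6)),0]);
    a=np.radians(6);u=P[:,1]*np.cos(a)-P[:,0]*np.sin(a)*-1  # depth along out dir approx
    for h in np.arange(-.16,-.05,.01):
        pass
    k=P[(P[:,1]>-.175)&(P[:,1]<-.12)];print('cand',len(k),k.min(0).round(3),k.max(0).round(3))
    hh=np.histogram(P[:,1],bins=np.arange(-.22,-.1,.005));print(hh[0],hh[1].round(3))
    np.savetxt(n+'hp.txt',P[(P[:,1]>-.23)&(P[:,1]<-.1)])
    # track lines
    K=S[(S[:,2]>.066)&(S[:,2]<.085)&(S[:,0]>.55)&(S[:,0]<.80)&(S[:,1]>.24)&(S[:,1]<.36)]
    lo=[];hi=[]
    for x in np.arange(.62,.77,.01):
        k=K[abs(K[:,0]-x)<.006]
        if len(k)>3: lo.append([x,np.percentile(k[:,1],2)]);hi.append([x,np.percentile(k[:,1],98)])
    fit(np.array(lo),'tr right');fit(np.array(hi),'tr left');print('track near x',np.percentile(K[:,0],[0,.5,1,2]).round(4),'z',np.percentile(K[:,2],[50,90,98]).round(4))
    B=S[(S[:,2]>.005)&(S[:,2]<.03)&(S[:,0]>.5)&(S[:,0]<.83)&(S[:,1]>.24)&(S[:,1]<.36)];print('base near',np.percentile(B[:,0],[0,1,2]).round(4),np.percentile(B[:,1],[1,99]).round(3))
```

```text
front 20 [ 0.992   0.1266  0.558  -0.2164] ang 7.27 [ 0.46  -0.228] [ 0.65  -0.193]
back 20 [ 0.9961  0.088   0.555  -0.4678] ang 5.05 [ 0.46  -0.478] [ 0.65  -0.458]
cand 121 [ 0.494 -0.174  0.077] [ 0.603 -0.153  0.088]
[  0   5  79 136 144 119  11   7   5   2  21  54  37   7   0   0   0   0
   0   0   0   0   0] [-0.22  -0.215 -0.21  -0.205 -0.2   -0.195 -0.19  -0.185 -0.18  -0.175
 -0.17  -0.165 -0.16  -0.155 -0.15  -0.145 -0.14  -0.135 -0.13  -0.125
 -0.12  -0.115 -0.11  -0.105]
tr right 14 [0.9971 0.0766 0.685  0.2712] ang 4.39 [0.62  0.266] [0.75  0.277]
tr left 14 [0.9987 0.0514 0.681  0.3223] ang 2.95 [0.62  0.314] [0.75  0.326]
track near x [0.6021 0.6032 0.6035 0.6044] z [0.0705 0.0757 0.0775]
base near [0.5866 0.5919 0.5948] [0.276 0.337]
front 20 [ 0.9952  0.0976  0.548  -0.2199] ang 5.6 [ 0.46  -0.227] [ 0.65  -0.194]
back 20 [ 0.9961  0.088   0.555  -0.4681] ang 5.05 [ 0.46  -0.477] [ 0.65  -0.461]
cand 157 [ 0.495 -0.174  0.077] [ 0.602 -0.154  0.091]
[ 0  0 22 48 49 53 13  7 12 14 42 64 35  2  0  0  0  0  0  0  0  0  0] [-0.22  -0.215 -0.21  -0.205 -0.2   -0.195 -0.19  -0.185 -0.18  -0.175
 -0.17  -0.165 -0.16  -0.155 -0.15  -0.145 -0.14  -0.135 -0.13  -0.125
 -0.12  -0.115 -0.11  -0.105]
tr right 14 [0.9971 0.0766 0.676  0.2696] ang 4.39 [0.62  0.266] [0.75  0.277]
tr left 14 [0.9992 0.04   0.681  0.3223] ang 2.3 [0.62  0.319] [0.75  0.327]
track near x [0.602  0.6023 0.6025 0.6039] z [0.0703 0.0766 0.0795]
base near [0.5009 0.506  0.5151] [0.25  0.351]
```

Run:
```python
from h import *
for n in ['scene','top']:
    P=np.loadtxt(n+'hp.txt')
    for a0 in [5.5]:
        a=np.radians(a0);out=np.array([-np.sin(a),np.cos(a)]);al=np.array([np.cos(a),np.sin(a)])
        s=P[:,:2]@out;t=P[:,:2]@al;print(n,np.histogram(s,bins=np.arange(-.27,-.19,.004)))
        B=P[(s>s.max()-.014)]
        l=cv2.fitLine(B[:,:2].astype(np.float32),cv2.DIST_HUBER,0,.01,.01).ravel()
        tb=B[:,:2]@al
        print('bar',len(B),'ang',np.degrees(np.arctan2(l[1],l[0])),'out',(B[:,:2]@out).min(),(B[:,:2]@out).max(),'along',tb.min(),tb.max(),'z',B[:,2].min(),B[:,2].max())
        if n=='top':print('mid',al*(tb.min()+tb.max())/2+out*np.median(B[:,:2]@out))
```

```text
scene (array([  0,   0,   0,  47, 359,  76,   6,   7,   3,   4,   2,   7,   6,
        28,  73,   9,   0,   0,   0,   0]), array([-0.27 , -0.266, -0.262, -0.258, -0.254, -0.25 , -0.246, -0.242,
       -0.238, -0.234, -0.23 , -0.226, -0.222, -0.218, -0.214, -0.21 ,
       -0.206, -0.202, -0.198, -0.194, -0.19 ]))
bar 117 ang 5.5802526 out -0.22222081129351193 -0.20883020715591016 along 0.475498544036358 0.5848428066986527 z 0.07681493502211 0.08822597039423956
top (array([  0,   0,   0,   0, 104,  64,   4,   8,   9,   8,   9,   7,  32,
        45,  63,   8,   0,   0,   0,   0]), array([-0.27 , -0.266, -0.262, -0.258, -0.254, -0.25 , -0.246, -0.242,
       -0.238, -0.234, -0.23 , -0.226, -0.222, -0.218, -0.214, -0.21 ,
       -0.206, -0.202, -0.198, -0.194, -0.19 ]))
bar 149 ang 5.2276626 out -0.2233988177065433 -0.20957602950497373 along 0.47609957771129313 0.5841400906795211 z 0.07720404503413973 0.09095273334014575
mid [ 0.54825782 -0.16290667]
```

```bash
cat >> h.py <<'E'
from scipy.spatial.transform import Rotation as Ro
def down(yaw):
    a=np.radians(yaw);y=np.array([np.cos(a),np.sin(a),0]);z=np.array([0,0,-1.]);return np.stack([np.cross(y,z),y,z],1)
def need(p=None,R=None,step=1.0):
    """rotation first (units, total), then translation in the new frame"""
    s=env.observe();p0=np.array(s['position']);R0=np.array(s['tool_rot'])
    if R is None:R=R0
    w=Ro.from_matrix(R0.T@R).as_rotvec()/.15
    print('pos',p0.round(4),'yaw',np.degrees(np.arctan2(R0[1,1],R0[0,1])).round(2),'F',s['ft_force'].round(2),'T',s['wrist_torque'].round(2),'w',round(s['grip_width'],4),'t',s['time_s'],'q',s['q'].round(1))
    print('rot units',w.round(3))
    if p is not None:
        print('after-rot shift',(R.T@(np.array(p)-p0)/.04).round(3),' before-rot shift',(R0.T@(np.array(p)-p0)/.04).round(3))
E
python3 - <<'E'
from h import *
need([.548,-.163,.16],down(95.4))
E
```

```text
pos [0.2381 0.4958 0.2313] yaw 64.34 F [ 0.53  0.57 -0.36] T [-0.02 -0.03  0.01] w 0.085 t 1.05 q [ 52.   21.8  74.3  -0.   83.9 -12.3]
rot units [ 0.     0.    -3.613]
after-rot shift [ -6.162 -17.125   1.783]  before-rot shift [-14.113 -11.492   1.783]
```

>>> jog_arm(
  plan=[
    [[0,0,0,0,0,-0.9],[0,0,0,0,0,-0.9],[0,0,0,0,0,-0.9],[0,0,0,0,0,-0.91],[-0.31,-0.86,0,0,0,0],[-0.31,-0.86,0,0,0,0],[-0.31,-0.86,0,0,0,0],[-0.31,-0.86,0,0,0,0],[-0.31,-0.86,0,0,0,0],[-0.31,-0.86,0,0,0,0]],
  ],
  grip=-0.4,
)

```text
time_s: 2.05
position: [0.3319, 0.2959, 0.2315]
tool_rot: [[-0.996, -0.094, 0.0], [-0.094, 0.996, 0.0], [-0.0, 0.0, -1.0]]
ft_force: [0.8, 0.0, -1.4]
grip_width: 0.0258
```

>>> jog_arm(
  plan=[
    [[-0.31,-0.86,0,0,0,0],[-0.31,-0.86,0,0,0,0],[-0.31,-0.86,0,0,0,0],[-0.31,-0.86,0,0,0,0],[-0.31,-0.86,0,0,0,0],[-0.31,-0.86,0,0,0,0],[-0.31,-0.86,0,0,0,0],[-0.31,-0.86,0,0,0,0],[-0.31,-0.86,0,0,0,0],[-0.31,-0.86,0,0,0,0]],
  ],
)

```text
time_s: 3.05
position: [0.4876, -0.0352, 0.2314]
tool_rot: [[-0.996, -0.093, 0.0], [-0.093, 0.996, -0.0], [-0.0, -0.0, -1.0]]
ft_force: [0.6, -0.2, 0.2]
grip_width: 0.0257
```

>>> jog_arm(
  plan=[
    [[-0.31,-0.86,0,0,0,0],[-0.31,-0.86,0,0,0,0],[-0.31,-0.86,0,0,0,0],[-0.28,-0.7,0,0,0,0],[0,0,0,0,0,0],[0,0,0,0,0,0],[0,0,0,0,0,0]],
  ],
)

```text
time_s: 3.75
position: [0.5473, -0.1588, 0.2315]
tool_rot: [[-0.996, -0.094, -0.0], [-0.094, 0.996, 0.0], [0.0, 0.0, -1.0]]
ft_force: [0.2, 0.4, -0.3]
grip_width: 0.0254
```

Run:
```python
from h import *
need([.548,-.163,.06],down(95.4))
im,d,ci=get('wrist','w1.png');W=cloud(d,ci)
S=W.reshape(-1,3);S=S[~np.isnan(S[:,0])]
a=np.radians(5.4);al=np.array([np.cos(a),np.sin(a)]);out=np.array([-np.sin(a),np.cos(a)])
P=S[(S[:,2]>.07)&(S[:,2]<.095)&(S[:,0]>.42)&(S[:,0]<.68)&(S[:,1]>-.2)&(S[:,1]<-.13)]
s=P[:,:2]@out;print(len(P),np.histogram(s,bins=np.arange(-.25,-.19,.004)))
s=S[:,:2]@out
B=P[(P[:,:2]@out>-.23)];t=B[:,:2]@al
l=cv2.fitLine(B[:,:2].astype(np.float32),cv2.DIST_HUBER,0,.01,.01).ravel();print(l,np.degrees(np.arctan2(l[1],l[0])),t.min(),t.max(),np.median(B[:,:2]@out),np.percentile(B[:,2],[1,50,99]))
```

```text
pos [ 0.5473 -0.1588  0.2315] yaw 95.41 F [ 0.22  0.39 -0.26] T [-0.03  0.04  0.01] w 0.0254 t 3.75 q [ -28.1   23.8   71.1    0.    85.1 -123.5]
rot units [ 0.002 -0.001  0.001]
after-rot shift [-0.009 -0.106  4.287]  before-rot shift [-0.009 -0.107  4.287]
1705 (array([ 36,  60,  60,  57,  63,  60,  60, 367, 427, 334,   0,   0,   0,
         0]), array([-0.25 , -0.246, -0.242, -0.238, -0.234, -0.23 , -0.226, -0.222,
       -0.218, -0.214, -0.21 , -0.206, -0.202, -0.198, -0.194]))
[ 0.9964072   0.0846918   0.5436769  -0.16669454] 4.8583026 0.47463360761245155 0.5839289259942754 -0.21677155458397107 [0.07995073 0.08407005 0.08631397]
```

View pics/w1.png

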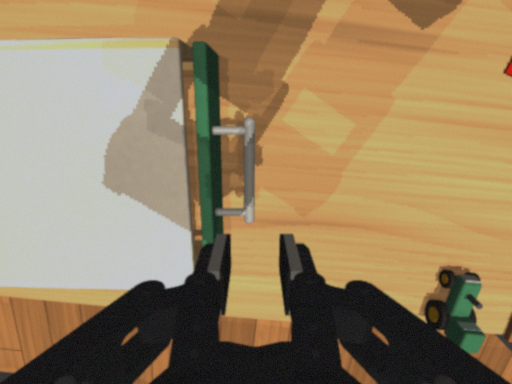

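The wrist view shows the bar running from (248,120) to (248,220), between the fingers once they come down. The bar's line is at -0.216 outward, so I'll shift 6 mm inward, descend and grip.

>>> jog_arm(
  plan=[
    [[0,-0.16,0.6,0,0,0],[0,0,0.6,0,0,0],[0,0,0.6,0,0,0],[0,0,0.6,0,0,0],[0,0,0.5,0,0,0],[0,0,0.5,0,0,0],[0,0,0.5,0,0,0],[0,0,0.38,0,0,0],[0,0,0,0,0,0],[0,0,0,0,0,0]],
  ],
)

```text
time_s: 4.8
position: [0.5486, -0.1657, 0.0614]
tool_rot: [[-0.996, -0.095, 0.002], [-0.095, 0.996, -0.002], [-0.002, -0.002, -1.0]]
ft_force: [-0.5, -1.4, 4.7]
grip_width: 0.0254
```

>>> jog_arm(
  plan=[
    [[0,0,0,0,0,0],[0,0,0,0,0,0],[0,0,0,0,0,0],[0,0,0,0,0,0],[0,0,0,0,0,0]],
  ],
  grip=-1,
  squeeze=40,
)

```text
time_s: 5.3
position: [0.5483, -0.1656, 0.0607]
tool_rot: [[-0.996, -0.094, 0.0], [-0.094, 0.996, 0.0], [-0.0, -0.0, -1.0]]
ft_force: [-1.3, 1.5, 5.8]
grip_width: 0.0096
```

>>> jog_arm(
  plan=[
    [[0,0.08,0,0,0,0],[0,0.16,0,0,0,0],[0,0.24,0,0,0,0],[0,0.3,0,0,0,0],[0,0.3,0,0,0,0],[0,0.3,0,0,0,0],[0,0.3,0,0,0,0],[0,0.3,0,0,0,0],[0,0.3,0,0,0,0],[0,0.3,0,0,0,0]],
  ],
)

```text
time_s: 6.3
position: [0.5393, -0.0629, 0.0608]
tool_rot: [[-0.996, -0.094, 0.002], [-0.094, 0.996, -0.001], [-0.002, -0.001, -1.0]]
ft_force: [2.5, -2.5, 5.0]
grip_width: 0.0095
```

>>> jog_arm(
  plan=[
    [[0,0.3,0,0,0,0],[0,0.3,0,0,0,0],[0,0.3,0,0,0,0],[0,0.3,0,0,0,0],[0,0.3,0,0,0,0],[0,0.3,0,0,0,0],[0,0.3,0,0,0,0],[0,0.24,0,0,0,0],[0,0.16,0,0,0,0],[0,0.08,0,0,0,0]],
  ],
)

```text
time_s: 7.3
position: [0.5302, 0.0402, 0.0607]
tool_rot: [[-0.996, -0.094, 0.004], [-0.094, 0.996, -0.0], [-0.004, -0.001, -1.0]]
ft_force: [6.2, -1.1, 4.0]
grip_width: 0.0093
```

>>> jog_arm(
  plan=[
    [[0,0.06,0,0,0,0],[0,0.06,0,0,0,0],[0,0.06,0,0,0,0],[0,0.06,0,0,0,0],[0,0.06,0,0,0,0],[0,0.06,0,0,0,0]],
  ],
)

```text
time_s: 7.9
position: [0.529, 0.0541, 0.0607]
tool_rot: [[-0.996, -0.094, 0.004], [-0.094, 0.996, -0.0], [-0.004, -0.001, -1.0]]
ft_force: [7.1, -1.6, 3.8]
grip_width: 0.0097
```

>>> jog_arm(
  plan=[
    [[-0.03,0.05,0,0,0,0],[0,0.05,0,0,0,0],[0,0.05,0,0,0,0],[0,0.05,0,0,0,0]],
  ],
)

```text
time_s: 8.3
position: [0.5285, 0.0607, 0.0607]
tool_rot: [[-0.996, -0.095, 0.002], [-0.095, 0.996, -0.003], [-0.001, -0.004, -1.0]]
ft_force: [1.1, -19.6, 6.1]
grip_width: 0.0097
```

>>> jog_arm(
  plan=[
    [[0,0.05,0,0,0,0],[0,0.05,0,0,0,0],[0,0.05,0,0,0,0]],
  ],
)

```text
time_s: 8.6
position: [0.5285, 0.0609, 0.0607]
tool_rot: [[-0.995, -0.095, 0.002], [-0.095, 0.995, -0.014], [-0.0, -0.014, -1.0]]
ft_force: [-1.1, -55.5, 4.4]
grip_width: 0.0093
```

>>> jog_arm(
  plan=[
    [[0,-0.06,0,0,0,0],[0,-0.06,0,0,0,0],[0,0,0,0,0,0]],
  ],
)

```text
time_s: 8.9
position: [0.5285, 0.0607, 0.0607]
tool_rot: [[-0.996, -0.093, 0.001], [-0.093, 0.996, -0.004], [-0.001, -0.004, -1.0]]
ft_force: [1.3, -17.3, 7.4]
grip_width: 0.0092
```

>>> jog_arm(
  plan=[
    [[0,0,0,0,0,0],[0,0,0,0,0,0],[0,0,0,0,0,0],[0,0,0,0,0,0]],
  ],
  grip=-0.4,
)

```text
time_s: 9.3
position: [0.5274, 0.0635, 0.0598]
tool_rot: [[-0.996, -0.094, -0.001], [-0.094, 0.996, 0.0], [0.001, 0.001, -1.0]]
ft_force: [0.0, -0.1, 0.5]
grip_width: 0.0254
```

>>> jog_arm(
  plan=[
    [[0,0,-0.3,0,0,0],[0,0,-0.5,0,0,0],[0,0,-0.8,0,0,0],[0,0,-1,0,0,0],[0,0,-1,0,0,0],[0,0,-1,0,0,0],[0,0,0,0,0,0]],
  ],
)

```text
time_s: 10.0
position: [0.5294, 0.0631, 0.2503]
tool_rot: [[-0.996, -0.094, 0.011], [-0.094, 0.996, -0.001], [-0.011, -0.002, -1.0]]
ft_force: [0.0, -0.4, -0.7]
grip_width: 0.0258
```

Run:
```python
from h import *
need()
for n in ['top','wrist','scene']:
    im,d,ci=get(n,n+'2.png');np.savez(n+'2.npz',im=im,d=d,W=cloud(d,ci))
```

```text
pos [0.5294 0.0631 0.2503] yaw 95.39 F [ 0.02 -0.42 -0.73] T [ 0.05  0.03 -0.01] w 0.0258 t 10.0 q [  -5.9   19.1   75.4    0.    84.9 -101.3]
rot units [0. 0. 0.]
```

View pics/wrist2.png

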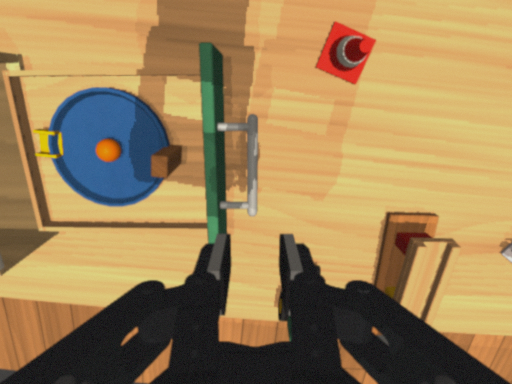

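View pics/top2.png

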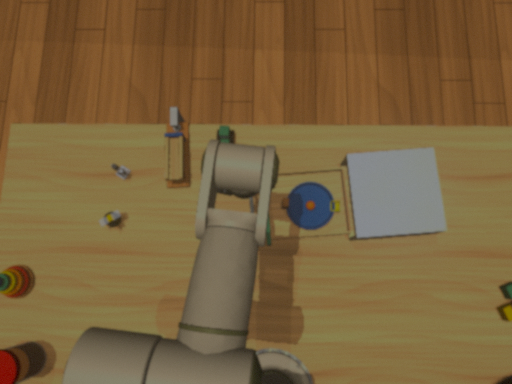

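View pics/scene2.png

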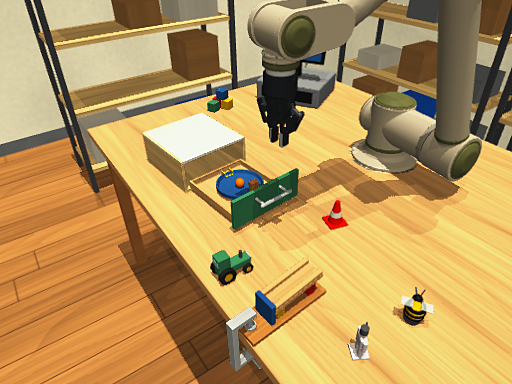

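The drawer is open, with the dish in it at wrist pixel (106,147), the ball centred, the grip block at (166,160) and the lip at (48,143). Next I'll measure the dish pose.

Run:
```python
from h import *
for n in ['wrist','top','scene']:
    z=np.load(n+'2.npz');W=z['W'];im=z['im'].astype(int)
    r,g,b=im[...,0],im[...,1],im[...,2]
    roi=(W[...,0]>.4)&(W[...,0]<.68)&(W[...,1]>-.25)&(W[...,1]<.02)
    blue=roi&(b>g*1.3)&(b>r*1.8)
    rim=W[blue&(W[...,2]>.030)&(W[...,2]<.045)]
    (cx,cy),ra=cv2.minEnclosingCircle(rim[:,:2].astype(np.float32))
    A=np.c_[2*rim[:,:2],np.ones(len(rim))];s=np.linalg.lstsq(A,(rim[:,:2]**2).sum(1),rcond=None)[0]
    print(n,len(rim),'encl',round(cx,4),round(cy,4),round(ra,4),'lsq',s[:2].round(4),np.sqrt(s[2]+s[0]**2+s[1]**2).round(4),'zmax',np.percentile(rim[:,2],98))
    org=roi&(r>170)&(g<150)&(b<70)&(r>1.6*g);
    P=W[org];P=P[(P[:,2]>.03)&(P[:,2]<.06)]
    if len(P):print(' ball',len(P),np.median(P,0).round(4),P[:,2].max())
    G=W[roi&(W[...,2]>.06)&(W[...,2]<.090)]
    G=G[np.hypot(G[:,0]-cx,G[:,1]-cy)<.092]
    T=G[G[:,2]>.079]
    print(' grip',len(G),len(T),'z',np.percentile(G[:,2],98))
    if len(T)>4:
        print('  top',T.mean(0).round(4),cv2.minAreaRect(T[:,:2].astype(np.float32)))
        print('  dir',np.degrees(np.arctan2(cy-T[:,1].mean(),cx-T[:,0].mean())))
    yel=roi&(r>150)&(g>130)&(b<80)
    Y=W[yel];Y=Y[(Y[:,2]>.02)&(Y[:,2]<.05)]
    if len(Y):print(' lip',len(Y),Y.mean(0).round(4),'dir',np.degrees(np.arctan2(Y[:,1].mean()-cy,Y[:,0].mean()-cx)))
    # panel
    Gp=W[(g>r*1.5)&(g>b*1.2)&(W[...,0]>.4)&(W[...,0]<.68)&(W[...,1]>-.05)&(W[...,1]<.1)&(W[...,2]>.1)]
    if len(Gp)>20:
        l=cv2.fitLine(Gp[:,:2].astype(np.float32),cv2.DIST_HUBER,0,.01,.01).ravel();print(' panel top',len(Gp),l,np.degrees(np.arctan2(l[1],l[0])))
```

```text
wrist 1977 encl 0.5333 -0.1127 0.0718 lsq [ 0.5331 -0.112 ] 0.0678 zmax 0.03881366495885927
 ball 332 [ 0.5316 -0.1098  0.0462] 0.05081185839334686
 grip 522 366 z 0.08505365795723244
  top [ 0.5347 -0.0372  0.0833] ((0.5355403423309326, -0.0380721278488636), (0.017722219228744507, 0.024014176800847054), 87.3797378540039)
  dir -91.04270948825481
 lip 421 [ 0.5324 -0.1804  0.0351] dir -90.81439611066776
 panel top 2187 [0.99702054 0.07713626 0.49455842 0.01623566] 4.4239764
top 152 encl 0.5321 -0.1138 0.0647 lsq [ 0.5325 -0.1105] 0.054 zmax 0.03594167700767561
 grip 61 51 z 0.08929186489797383
  top [ 0.5349 -0.0365  0.0846] ((0.5343363285064697, -0.03558822721242905), (0.01708858273923397, 0.022739220410585403), 89.7021713256836)
  dir -92.08156652844595
scene 283 encl 0.5323 -0.1103 0.0746 lsq [ 0.5346 -0.1104] 0.0673 zmax 0.04034574820679983
 ball 45 [ 0.5373 -0.1055  0.0444] 0.05178481884639925
 grip 89 45 z 0.08601242277283555
  top [ 0.5363 -0.0345  0.0833] ((0.5349505543708801, -0.03648340702056885), (0.023261219263076782, 0.0186249241232872), 3.462134838104248)
  dir -93.04144116949978
 lip 84 [ 0.5479 -0.1746  0.0354] dir -76.4104869026194
 panel top 287 [0.99631506 0.08576904 0.5226019  0.02151666] 4.920249
```

>>> jog_arm(
  plan=[
    [[0,0,0,0,0,0.94],[0,0,0,0,0,0.94],[0,0,0,0,0,0.94],[0,0,0,0,0,0.94],[0,0,0,0,0,0.94],[0,0,0,0,0,0.94],[0,0,0,0,0,0.94],[0,0,0,0,0,0.94],[0,0,0,0,0,0.94],[0,0,0,0,0,0.94]],
  ],
  grip=0.2,
)

```text
time_s: 11.15
position: [0.5273, 0.0631, 0.2427]
tool_rot: [[-0.246, 0.969, -0.003], [0.969, 0.246, 0.0], [0.001, -0.003, -1.0]]
ft_force: [-0.3, 0.9, -0.2]
grip_width: 0.0512
```

>>> jog_arm(
  plan=[
    [[0,0,0,0,0,0.94],[0,0,0,0,0,0.93],[0,0,0,0,0,0],[0,0,0,0,0,0]],
  ],
)

```text
time_s: 11.55
position: [0.5276, 0.063, 0.2433]
tool_rot: [[0.022, 1.0, -0.002], [1.0, -0.022, 0.0], [0.0, -0.002, -1.0]]
ft_force: [-0.7, -0.0, 0.2]
grip_width: 0.0514
```

Run:
```python
from h import *
need([.535,-.0375,.047],down(-1.6))
```

```text
pos [0.5276 0.063  0.2433] yaw -1.27 F [-0.66 -0.02  0.17] T [0.01 0.01 0.04] w 0.0514 t 11.55 q [-6.  19.5 75.9 -0.  84.7 -4.7]
rot units [-0.012 -0.001  0.038]
after-rot shift [-2.507  0.255  4.908]  before-rot shift [-2.509  0.25   4.907]
```

>>> jog_arm(
  plan=[
    [[-0.4,0.05,0,0,0,0.04],[-0.7,0.05,0,0,0,0],[-0.7,0.05,0.4,0,0,0],[-0.5,0.05,0.8,0,0,0],[-0.21,0.05,0.8,0,0,0],[0,0,0,0,0,0],[0,0,0,0,0,0]],
  ],
)

```text
time_s: 12.25
position: [0.5349, -0.0375, 0.1646]
tool_rot: [[0.03, 1.0, -0.001], [1.0, -0.03, 0.0], [0.0, -0.001, -1.0]]
ft_force: [0.0, 1.0, 0.6]
grip_width: 0.0515
```

Run:
```python
from h import *
need([.535,-.0375,.047],down(-1.6))
get('wrist','w3.png')
get('scene','s3.png')
```

```text
pos [ 0.5349 -0.0375  0.1646] yaw -1.74 F [0.01 1.01 0.57] T [-0.01 -0.04  0.04] w 0.0515 t 12.25 q [-16.7  23.8  82.9   0.   73.3 -14.9]
rot units [-0.004 -0.002 -0.017]
after-rot shift [-1.00e-03  3.00e-03  2.94e+00]  before-rot shift [-1.00e-03  5.00e-03  2.94e+00]
```

View pics/w3.png

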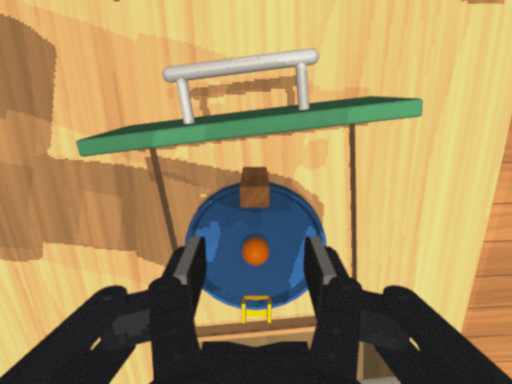

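View pics/s3.png

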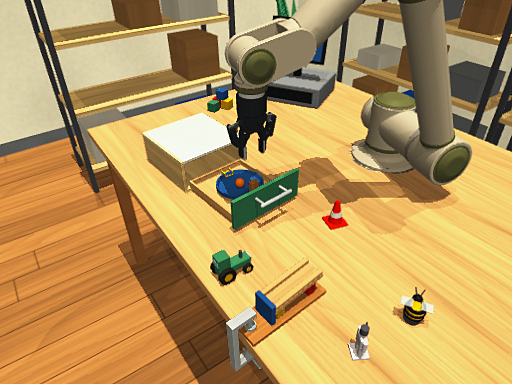

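The block at (255,187), ball (256,250) and lip (257,310) line up with the mid-line between the fingers, so I'll descend and grip.

>>> jog_arm(
  plan=[
    [[0,0,0.5,0,0,0],[0,0,0.5,0,0,0],[0,0,0.5,0,0,0],[0,0,0.5,0,0,0],[0,0,0.4,0,0,0],[0,0,0.3,0,0,0],[0,0,0.24,0,0,0],[0,0,0,0,0,0],[0,0,0,0,0,0]],
  ],
)

```text
time_s: 13.25
position: [0.5352, -0.0377, 0.0471]
tool_rot: [[0.032, 0.999, 0.001], [0.999, -0.032, -0.0], [-0.0, 0.001, -1.0]]
ft_force: [-0.2, -0.3, 0.5]
grip_width: 0.0511
```

>>> jog_arm(
  plan=[
    [[0,0,0,0,0,0],[0,0,0,0,0,0],[0,0,0,0,0,0],[0,0,0,0,0,0],[0,0,0,0,0,0],[0,0,0,0,0,0]],
  ],
  grip=-1,
  squeeze=100,
)

```text
time_s: 13.85
position: [0.5352, -0.0379, 0.0474]
tool_rot: [[0.032, 0.999, 0.002], [0.999, -0.032, -0.001], [-0.001, 0.002, -1.0]]
ft_force: [-0.7, -0.0, 6.3]
grip_width: 0.0229
```

Run:
```python
from h import *
need([.535,-.0375,.047],down(-1.6))
get('scene','s4.png')
get('wrist','w4.png')
```

```text
pos [ 0.5352 -0.0379  0.0474] yaw -1.83 F [-0.65 -0.05  6.34] T [-0.06  0.24  0.07] w 0.0229 t 13.85 q [-16.7  32.3  91.1  -0.   56.5 -14.9]
rot units [ 0.01   0.004 -0.026]
after-rot shift [ 0.009 -0.005  0.009]  before-rot shift [ 0.009 -0.005  0.009]
```

View pics/w4.png

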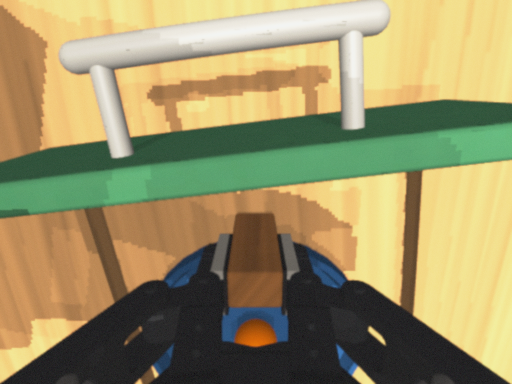

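>>> jog_arm(
  plan=[
    [[0,0,-0.04,0,0,0],[0,0,-0.08,0,0,0],[0,0,-0.12,0,0,0],[0,0,-0.12,0,0,0],[0,0,-0.12,0,0,0],[0,0,-0.12,0,0,0],[0,0,-0.08,0,0,0],[0,0,-0.04,0,0,0],[0,0,0,0,0,0],[0,0,0,0,0,0]],
  ],
)

```text
time_s: 14.95
position: [0.5347, -0.0377, 0.0752]
tool_rot: [[0.032, 0.999, -0.0], [0.999, -0.032, 0.0], [0.0, -0.0, -1.0]]
ft_force: [-0.0, -1.1, -2.4]
grip_width: 0.0229
```

Run:
```python
from h import *
need([.535,-.0375,.182],down(-1.6))
im,d,ci=get('scene','s5.png');W=cloud(d,ci);i=im.astype(int)
im2=cv2.resize(im[140:260,180:330],None,fx=4,fy=4,interpolation=2);cv2.imwrite('pics/s5z.png',im2[...,::-1])
```

```text
pos [ 0.5347 -0.0377  0.0752] yaw -1.83 F [-0.05 -1.07 -2.4 ] T [ 0.17  0.01 -0.01] w 0.0229 t 14.95 q [-16.7  30.   89.5   0.   60.5 -14.9]
rot units [-0.002 -0.001 -0.027]
after-rot shift [ 0.004  0.008 -2.67 ]  before-rot shift [ 0.004  0.007 -2.67 ]
```

View pics/s5z.png

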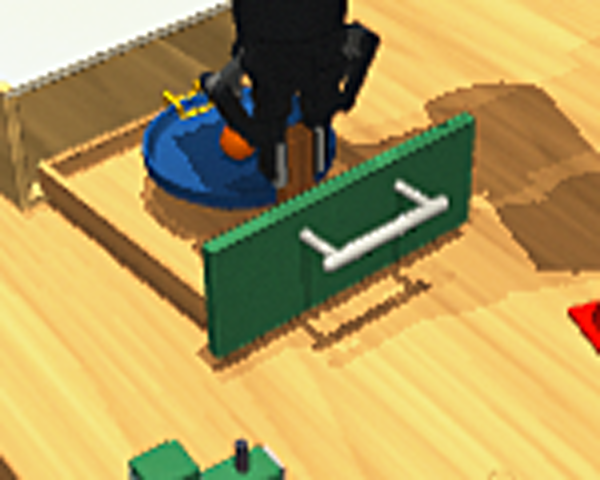

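The dish is held and level, with the ball in the middle. Next: lift it clear of the front panel.

>>> jog_arm(
  plan=[
    [[0,0,-0.05,0,0,0],[0,0,-0.1,0,0,0],[0,0,-0.15,0,0,0],[0,0,-0.2,0,0,0],[0,0,-0.25,0,0,0],[0,0,-0.25,0,0,0],[0,0,-0.25,0,0,0],[0,0,-0.25,0,0,0],[0,0,-0.25,0,0,0],[0,0,-0.25,0,0,0]],
  ],
)

```text
time_s: 16.0
position: [0.5348, -0.0377, 0.1562]
tool_rot: [[0.032, 0.999, 0.0], [0.999, -0.032, -0.0], [-0.0, 0.0, -1.0]]
ft_force: [-0.1, 0.3, -2.2]
grip_width: 0.023
```

>>> jog_arm(
  plan=[
    [[0,0,-0.25,0,0,0],[0,0,-0.2,0,0,0],[0,0,-0.15,0,0,0],[0,0,-0.1,0,0,0],[0,0,-0.05,0,0,0],[0,0,0,0,0,0]],
  ],
)

```text
time_s: 16.6
position: [0.5348, -0.0377, 0.1853]
tool_rot: [[0.032, 0.999, -0.0], [0.999, -0.032, 0.0], [0.0, -0.0, -1.0]]
ft_force: [-0.1, 0.6, -1.7]
grip_width: 0.023
```

Run:
```python
from h import *
need()
for n in ['scene','top','wrist']:
    im,d,ci=get(n,n+'6.png');W=cloud(d,ci);i=im.astype(int);np.savez(n+'6.npz',im=im,d=d,W=W)
    r,g,b=i[...,0],i[...,1],i[...,2]
    roi=(W[...,0]>.4)&(W[...,0]<.68)&(W[...,1]>-.25)&(W[...,1]<.02)&(W[...,2]>.12)
    blue=roi&(b>g*1.3)&(b>r*1.8)
    P=W[blue&roi]
    if len(P)<30: print(n,len(P));continue
    rim=P[P[:,2]>np.percentile(P[:,2],95)-.005]
    A=np.c_[P[:,:2],np.ones(len(P))]
    print(n,len(P),'z',np.percentile(P[:,2],[2,50,98]).round(4),cv2.minEnclosingCircle(P[:,:2].astype(np.float32)))
    A=np.c_[rim[:,:2],np.ones(len(rim))];s=np.linalg.lstsq(A,rim[:,2],rcond=None)[0];print(' rim slope deg',np.degrees(s[:2]),len(rim))
    o=roi&(r>170)&(g<150)&(b<70)&(r>1.6*g);
    if o.sum():print(' ball',o.sum(),np.median(W[o],0).round(4))
    Y=W[roi&(r>150)&(g>130)&(b<80)]
    if len(Y):print(' lip',len(Y),Y.mean(0).round(4),np.percentile(Y,[2,98],axis=0).round(4))
```

```text
pos [ 0.5348 -0.0377  0.1853] yaw -1.83 F [-0.06  0.61 -1.69] T [ 0.18 -0.   -0.03] w 0.023 t 16.6 q [-16.7  22.6  81.1   0.   76.3 -14.9]
rot units [0. 0. 0.]
scene 721 z [0.1617 0.168  0.3289] ((0.5324592590332031, -0.092084139585495), 0.09031173586845398)
 rim slope deg [-31.43165054 -53.56993907] 37
 ball 44 [ 0.5386 -0.1047  0.1827]
 lip 30 [ 0.5328 -0.1458  0.1828] [[ 0.4981 -0.1975  0.1579]
 [ 0.5547 -0.0226  0.2671]]
top 218 z [0.1621 0.1658 0.1699] ((0.5303720831871033, -0.14773553609848022), 0.05191795155405998)
 rim slope deg [-0.11565612  0.19807609] 177
wrist 3319 z [0.1597 0.1661 0.2571] ((0.534067690372467, -0.09611759334802628), 0.07873654365539551)
 rim slope deg [ 8.82275227 44.24874725] 195
 ball 156 [ 0.5342 -0.1033  0.1828]
```

View pics/scene6.png

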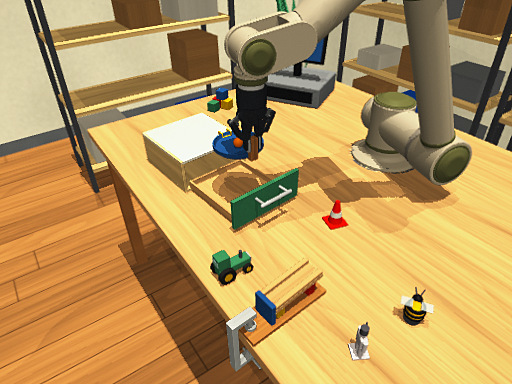

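```bash
python3 - <<'E'
from h import *
im,d,ci=get('scene');W1=cloud(d,ci)
for n,W in [('scene',np.load('scene0.npz')['W']),('scene',W1),('top',np.load('top0.npz')['W'])]:
    S=W.reshape(-1,3);S=S[~np.isnan(S[:,0])]
    K=S[(S[:,2]>.07)&(S[:,2]<.084)&(S[:,0]>.59)&(S[:,0]<.765)&(S[:,1]>.25)&(S[:,1]<.35)]
    a=np.radians(3.5)
    for _ in range(6):
        u=K[:,0]*np.cos(a)+K[:,1]*np.sin(a);v=-K[:,0]*np.sin(a)+K[:,1]*np.cos(a)
        m=(np.percentile(v,1)+np.percentile(v,99))/2
        angs=[];c=[]
        for k in [v<m-.012,v>m+.012]:
            l=cv2.fitLine(np.c_[u,v][k].astype(np.float32),cv2.DIST_HUBER,0,.001,.001).ravel()
            angs.append(np.degrees(np.arctan2(l[1],l[0])));c.append(l[3]-l[1]/l[0]*(l[2]-.6))
        a+=np.radians(np.mean(angs))
    ed=np.percentile(v,[.5,99.5])
    print(n,'ang',np.degrees(a).round(2),'diff',np.round(angs,2),'rail centres v',np.round(c,4),'edges',ed.round(4),'near u',np.percentile(u,[0,.5,1,3]).round(4),np.histogram(u,bins=np.arange(.608,.64,.004)))
    vm=np.mean(c);
    for um in [.622]: print('  mouth approx',(um*np.cos(a)-vm*np.sin(a)).round(4),(um*np.sin(a)+vm*np.cos(a)).round(4))
    B=S[(S[:,2]>.008)&(S[:,2]<.022)&(S[:,0]>.585)&(S[:,0]<.80)&(S[:,1]>.25)&(S[:,1]<.35)]
    print('  base rect',cv2.minAreaRect(B[:,:2].astype(np.float32)),'base z',np.median(B[:,2]))
E
for n in scene top; do python3 - <<E
import cv2
b={'scene':(250,330,230,340),'top':(105,200,150,245)}['$n']
im=cv2.imread('pics/${n}0.png')[b[0]:b[1],b[2]:b[3]]
cv2.imwrite('pics/${n}0t.png',cv2.resize(im,None,fx=6,fy=6,interpolation=2))
E
done
```

```text
scene ang 3.03 diff [ 1.1 -1.1] rail centres v [0.2383 0.2821] edges [0.2324 0.2866] near u [0.6177 0.6185 0.6192 0.6211] (array([ 0,  0, 10, 20, 18, 21, 21, 21]), array([0.608, 0.612, 0.616, 0.62 , 0.624, 0.628, 0.632, 0.636, 0.64 ]))
  mouth approx 0.6074 0.2927
  base rect ((0.694040060043335, 0.29689016938209534), (0.21336229145526886, 0.07103466242551804), 3.6359007358551025) base z 0.013230927532516435
scene ang 2.9 diff [ 0.5 -0.5] rail centres v [0.2402 0.2829] edges [0.234  0.2884] near u [0.6163 0.6173 0.6183 0.6203] (array([ 0,  0, 13, 19, 21, 24, 19, 21]), array([0.608, 0.612, 0.616, 0.62 , 0.624, 0.628, 0.632, 0.636, 0.64 ]))
  mouth approx 0.608 0.2927
  base rect ((0.6943361759185791, 0.29794493317604065), (0.2115272879600525, 0.07234309613704681), 2.940114974975586) base z 0.013206944464979649
top ang 4.16 diff [-0.16  0.16] rail centres v [0.2253 0.2668] edges [0.2195 0.2733] near u [0.6223 0.6227 0.623  0.6244] (array([ 0,  0,  0,  7, 15, 10,  9, 17]), array([0.608, 0.612, 0.616, 0.62 , 0.624, 0.628, 0.632, 0.636, 0.64 ]))
  mouth approx 0.6025 0.2905
  base rect ((0.6952365040779114, 0.2969321310520172), (0.20844872295856476, 0.06987978518009186), 3.9933435916900635) base z 0.012889811603159385
```

View pics/scene0t.png

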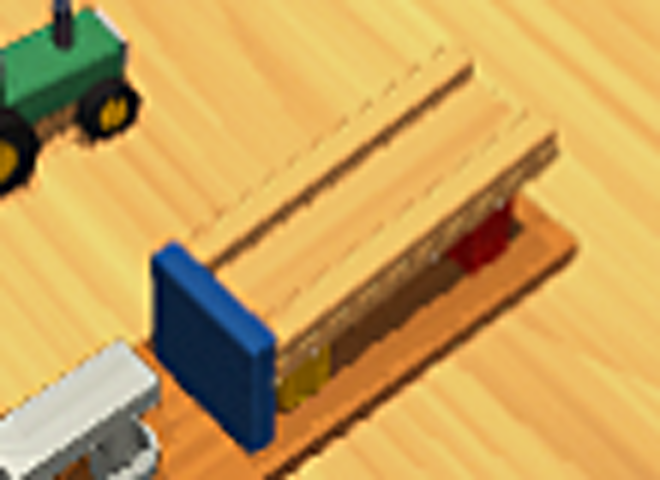

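>>> jog_arm(
  plan=[
    [[0,0,0,0,0,-0.1],[0,0,0,0,0,-0.2],[0,0,0,0,0,-0.3],[0,0,0,0,0,-0.4],[0,0,0,0,0,-0.5],[0,0,0,0,0,-0.5],[0,0,0,0,0,-0.5],[0,0,0,0,0,-0.5],[0,0,0,0,0,-0.5],[0,0,0,0,0,-0.5]],
  ],
)

```text
time_s: 17.8
position: [0.5347, -0.0377, 0.1853]
tool_rot: [[-0.542, 0.841, -0.0], [0.841, 0.542, -0.0], [0.0, -0.0, -1.0]]
ft_force: [0.5, -0.3, -2.9]
grip_width: 0.0233
```

>>> jog_arm(
  plan=[
    [[0,0,0,0,0,-0.5],[0,0,0,0,0,-0.5],[0,0,0,0,0,-0.5],[0,0,0,0,0,-0.5],[0,0,0,0,0,-0.5],[0,0,0,0,0,-0.5],[0,0,0,0,0,-0.5],[0,0,0,0,0,-0.5],[0,0,0,0,0,-0.5],[0,0,0,0,0,-0.5]],
  ],
)

```text
time_s: 18.8
position: [0.5347, -0.0377, 0.1852]
tool_rot: [[-0.969, 0.246, -0.0], [0.246, 0.969, -0.0], [0.0, -0.0, -1.0]]
ft_force: [-0.5, -0.1, -1.9]
grip_width: 0.023
```

>>> jog_arm(
  plan=[
    [[0,0,0,0,0,-0.5],[0,0,0,0,0,-0.5],[0,0,0,0,0,-0.4],[0,0,0,0,0,-0.3],[0,0,0,0,0,-0.2],[0,0,0,0,0,-0.14],[0,0,0,0,0,-0.05],[0,0,0,0,0,0],[0,0,0,0,0,0]],
  ],
)

```text
time_s: 19.7
position: [0.5348, -0.0377, 0.1853]
tool_rot: [[-0.998, -0.06, -0.0], [-0.06, 0.998, -0.0], [0.0, -0.0, -1.0]]
ft_force: [0.5, -0.7, -2.1]
grip_width: 0.0228
```

Run:
```python
from h import *
need([.443,.281,.150],down(93.5))
get('wrist','w7.png');get('scene','s7.png')
```

```text
pos [ 0.5348 -0.0377  0.1853] yaw 93.46 F [ 0.51 -0.69 -2.06] T [-0.06  0.13 -0.01] w 0.0228 t 19.7 q [ -16.7   22.6   81.1   -0.    76.3 -110.2]
rot units [-0.    -0.    -0.004]
after-rot shift [1.803 8.093 0.883]  before-rot shift [1.809 8.091 0.883]
```

View pics/s7.png

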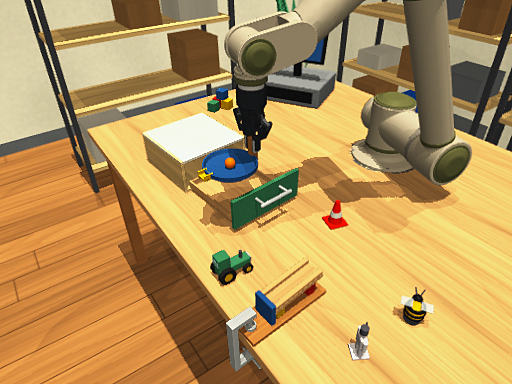

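View pics/w7.png

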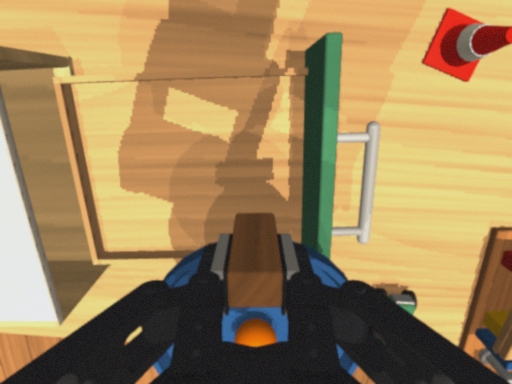

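>>> jog_arm(
  plan=[
    [[0.01,0.05,0,0,0,0],[0.02,0.1,0,0,0,0],[0.03,0.15,0,0,0,0],[0.04,0.2,0,0,0,0],[0.06,0.25,0,0,0,0],[0.07,0.3,0,0,0,0],[0.08,0.35,0,0,0,0],[0.09,0.4,0,0,0,0],[0.09,0.4,0,0,0,0],[0.09,0.4,0,0,0,0]],
  ],
)

```text
time_s: 20.8
position: [0.5048, 0.0663, 0.1854]
tool_rot: [[-0.998, -0.061, 0.0], [-0.061, 0.998, 0.0], [-0.0, 0.0, -1.0]]
ft_force: [0.8, 0.2, -2.0]
grip_width: 0.023
```

>>> jog_arm(
  plan=[
    [[0.09,0.4,0,0,0,0],[0.09,0.4,0,0,0,0],[0.09,0.4,0,0,0,0],[0.09,0.4,0,0,0,0],[0.09,0.4,0,0,0,0],[0.09,0.4,0,0,0,0],[0.09,0.4,0,0,0,0],[0.09,0.4,0,0,0,0],[0.09,0.4,0,0,0,0],[0.09,0.4,0,0,0,0]],
  ],
)

```text
time_s: 21.8
position: [0.4588, 0.2237, 0.1854]
tool_rot: [[-0.998, -0.061, 0.0], [-0.061, 0.998, 0.0], [-0.0, 0.0, -1.0]]
ft_force: [0.3, -0.3, -1.6]
grip_width: 0.0229
```

>>> jog_arm(
  plan=[
    [[0.08,0.35,0,0,0,0],[0.07,0.3,0,0,0,0],[0.06,0.25,0,0,0,0],[0.04,0.2,0,0,0,0],[0.03,0.15,0,0,0,0],[0.02,0.1,0,0,0,0],[0.01,0.07,0,0,0,0],[0,0.03,0,0,0,0],[0,0,0,0,0,0],[0,0,0,0,0,0]],
  ],
)

```text
time_s: 22.8
position: [0.4439, 0.2792, 0.1853]
tool_rot: [[-0.998, -0.06, -0.0], [-0.06, 0.998, -0.0], [0.0, -0.0, -1.0]]
ft_force: [0.0, -0.4, -1.6]
grip_width: 0.0225
```

```bash
cat > meas.py <<'E'
from h import *
import sys
k=sys.argv[1]
s=env.observe();tz=s['position'][2]
for n in ['scene','top']:
    im,d,ci=get(n,n+k+'.png');W=cloud(d,ci);i=im.astype(int);np.savez(n+k+'.npz',im=im,d=d,W=W)
    r,g,b=i[...,0],i[...,1],i[...,2];u=tz-.0314
    roi=(W[...,0]>.4)&(W[...,0]<.68)&(W[...,1]>.15)&(W[...,1]<.45)&(W[...,2]>u-.005)&(W[...,2]<u+.045)
    P=W[roi&(b>g*1.3)&(b>r*1.8)]
    if len(P)>30:
        print(n,'blue',len(P),cv2.minEnclosingCircle(P[:,:2].astype(np.float32)),'z',np.percentile(P[:,2]-u,[2,98]).round(4))
    o=roi&(r>170)&(g<150)&(b<70)&(r>1.6*g)
    if o.sum():print(' ball',o.sum(),np.median(W[o],0).round(4))
    ym=roi&(r>120)&(g>100)&(b<80)&(W[...,0]>.555)&(g>.7*r)
    Y=W[ym]
    if len(Y)>4:print(' lip',len(Y),Y.mean(0).round(4),'x',np.percentile(Y[:,0],[2,98]).round(4),'y',np.percentile(Y[:,1],[2,98]).round(4),'z',np.percentile(Y[:,2],[2,98]).round(4))
need([.443,.2814,.110],down(93.5))
E
python3 meas.py 8
python3 - <<'E'
import cv2
for n,b in {'scene':(180,340,190,390),'top':(100,250,100,300)}.items():
    im=cv2.imread(f'pics/{n}8.png')[b[0]:b[1],b[2]:b[3]]
    cv2.imwrite(f'pics/{n}8z.png',cv2.resize(im,None,fx=3.5,fy=3.5,interpolation=2))
E
```

```text
scene blue 2244 ((0.5156021118164062, 0.2853037714958191), 0.0755191221833229) z [0.0074 0.0231]
 ball 92 [0.5234 0.29   0.1825]
 lip 109 [0.5963 0.2877 0.1712] x [0.5825 0.6059] y [0.2733 0.3052] z [0.1648 0.1803]
top blue 771 ((0.5347913503646851, 0.26759493350982666), 0.06198769807815552) z [0.0064 0.0206]
 lip 46 [0.6005 0.2897 0.1717] x [0.5937 0.6075] y [0.2752 0.3059] z [0.1634 0.1798]
pos [0.4439 0.2792 0.1853] yaw 93.46 F [-0.99 -0.07 -1.74] T [0.01 0.11 0.03] w 0.0232 t 22.9 q [ 19.2  21.5  82.9  -0.   75.6 -74.2]
rot units [-0.    -0.    -0.005]
after-rot shift [0.018 0.057 1.883]  before-rot shift [0.018 0.057 1.883]
```

View pics/scene8z.png

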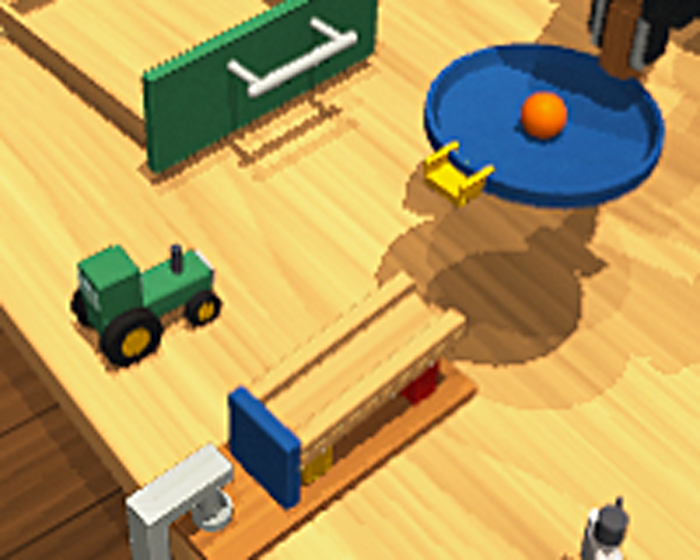

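View pics/top8z.png

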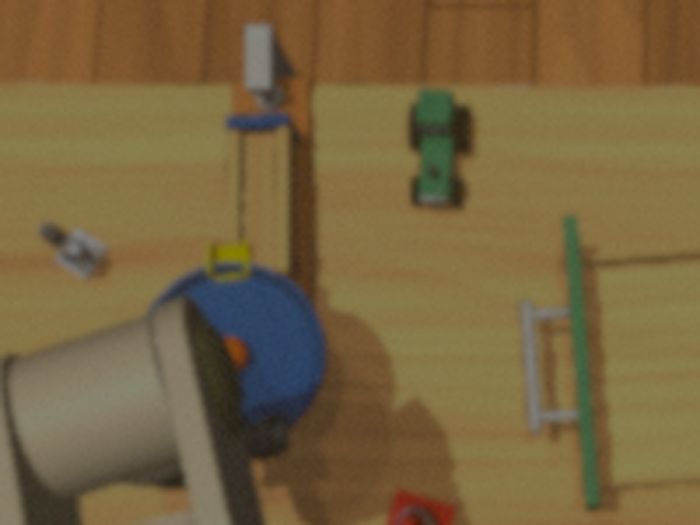

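Lip tip measures (0.607, 0.289), which agrees with the 163 mm grip-to-tip distance. The mouth is at about (0.602, 0.291). I'll shift +2 mm in y and lower slowly.

>>> jog_arm(
  plan=[
    [[0,0.02,0.05,0,0,0],[0,0.03,0.1,0,0,0],[0,0,0.15,0,0,0],[0,0,0.2,0,0,0],[0,0,0.2,0,0,0],[0,0,0.2,0,0,0],[0,0,0.2,0,0,0],[0,0,0.2,0,0,0],[0,0,0.15,0,0,0],[0,0,0.1,0,0,0]],
  ],
)

```text
time_s: 23.9
position: [0.4435, 0.2813, 0.1227]
tool_rot: [[-0.998, -0.061, -0.001], [-0.061, 0.998, -0.0], [0.001, -0.0, -1.0]]
ft_force: [-1.2, -0.0, -1.7]
grip_width: 0.0229
```

>>> jog_arm(
  plan=[
    [[0,0,0.1,0,0,0],[0,0,0.1,0,0,0],[0,0,0.1,0,0,0],[0,0,0.05,0,0,0],[0,0,0.03,0,0,0],[0,0,0,0,0,0],[0,0,0,0,0,0],[0,0,0,0,0,0]],
  ],
)

```text
time_s: 24.7
position: [0.4437, 0.2814, 0.1083]
tool_rot: [[-0.998, -0.061, 0.0], [-0.061, 0.998, 0.0], [-0.0, 0.0, -1.0]]
ft_force: [-0.0, -0.0, -1.8]
grip_width: 0.023
```

```bash
python3 meas.py 9
python3 - <<'E'
import cv2
for n,b in {'scene':(180,340,190,390),'top':(100,250,100,300)}.items():
    im=cv2.imread(f'pics/{n}9.png')[b[0]:b[1],b[2]:b[3]]
    cv2.imwrite(f'pics/{n}9z.png',cv2.resize(im,None,fx=3.5,fy=3.5,interpolation=2))
E
```

```text
scene blue 2150 ((0.5132371187210083, 0.28791287541389465), 0.07729479670524597) z [0.0071 0.0235]
 ball 92 [0.5234 0.2907 0.1047]
 lip 103 [0.5961 0.2902 0.094 ] x [0.5802 0.6062] y [0.2663 0.3087] z [0.0884 0.1019]
top blue 648 ((0.5331122875213623, 0.2756977677345276), 0.062971331179142) z [0.0062 0.0187]
 lip 181 [0.6268 0.2943 0.0803] x [0.5938 0.6712] y [0.2686 0.3206] z [0.0722 0.1026]
pos [0.4437 0.2814 0.1082] yaw 93.48 F [ 0.47  0.01 -1.91] T [-0.05  0.12  0.02] w 0.0228 t 24.8 q [ 19.5  26.6  89.1   0.   64.3 -74. ]
rot units [ 0.001  0.002 -0.002]
after-rot shift [ 0.017  0.001 -0.044]  before-rot shift [ 0.017  0.001 -0.044]
```

View pics/scene9z.png

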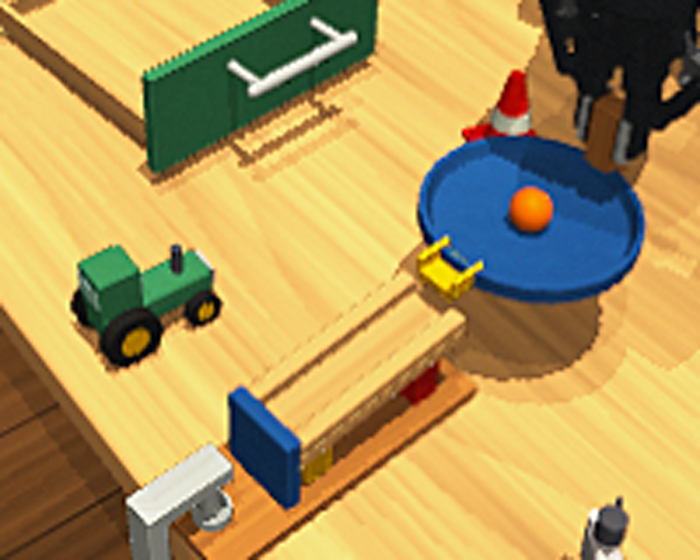

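View pics/top9z.png

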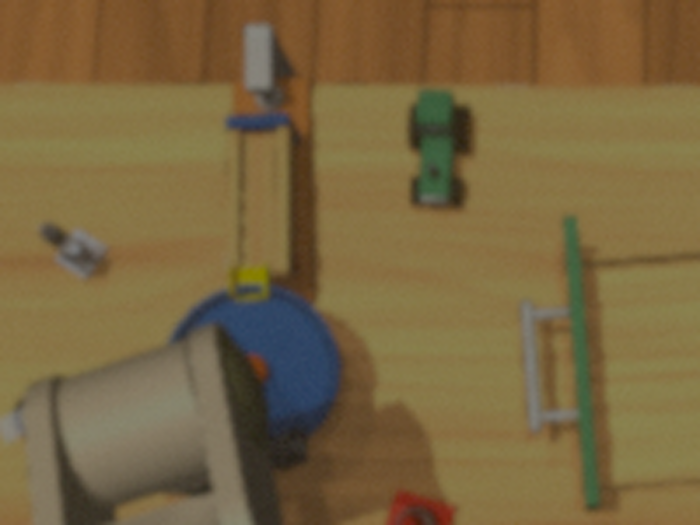

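Run:
```python
from h import *
a=np.radians(3.5);ex=np.array([np.cos(a),np.sin(a),0]);ey=np.array([-np.sin(a),np.cos(a),0]);m=np.array([.602,.291,.078])
for n,b in {'scene':(230,335,230,350),'top':(105,205,150,240)}.items():
    ci=cam(n)
    for tag in ['0','9']:
        im=cv2.imread(f'pics/{n}{tag}.png');z=6
        I=cv2.resize(im[b[0]:b[1],b[2]:b[3]],None,fx=z,fy=z,interpolation=cv2.INTER_CUBIC)
        def P(p):
            u,v=proj(p,ci);return int((u-b[2]+.5)*z),int((v-b[0]+.5)*z)
        cv2.polylines(I,[np.array([P(m+ey*.027),P(m-ey*.027),P(m-ey*.027+ex*.15),P(m+ey*.027+ex*.15)])],True,(255,0,255),1)
        cv2.line(I,P(m),P(m+ex*.15),(255,255,0),1)
        if tag=='9':
            t=np.array([.4437,.2814,.0908])+.163*ex;cv2.line(I,P(t-ey*.016),P(t+ey*.016),(0,0,255),1)
        cv2.imwrite(f'pics/ov_{n}{tag}.png',I);print(I.shape)
```

```text
(630, 720, 3)
(630, 720, 3)
(600, 540, 3)
(600, 540, 3)
```

View pics/ov_top0.png

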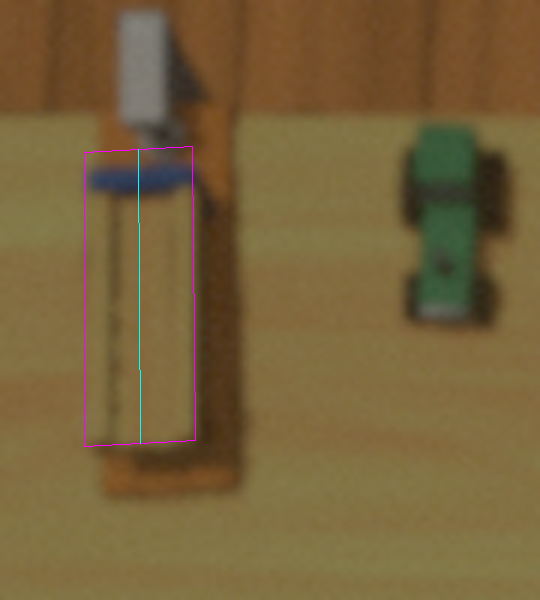

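View pics/ov_scene9.png

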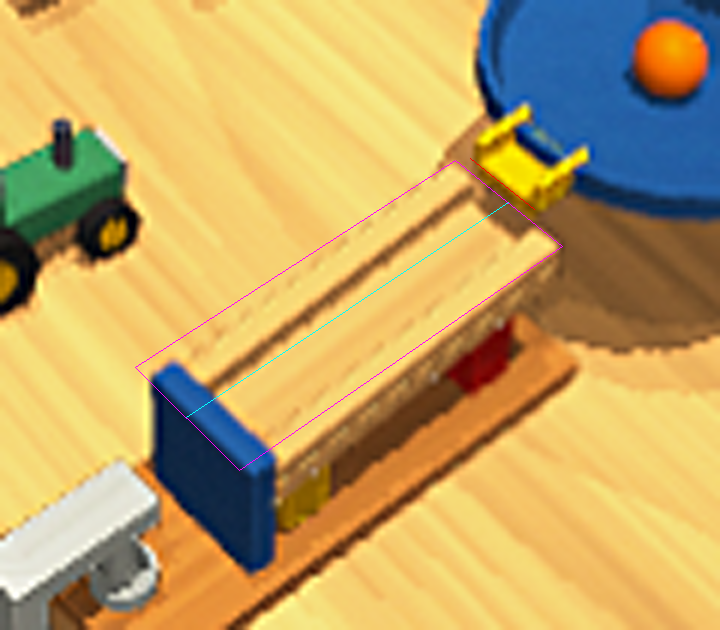

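View pics/ov_top9.png

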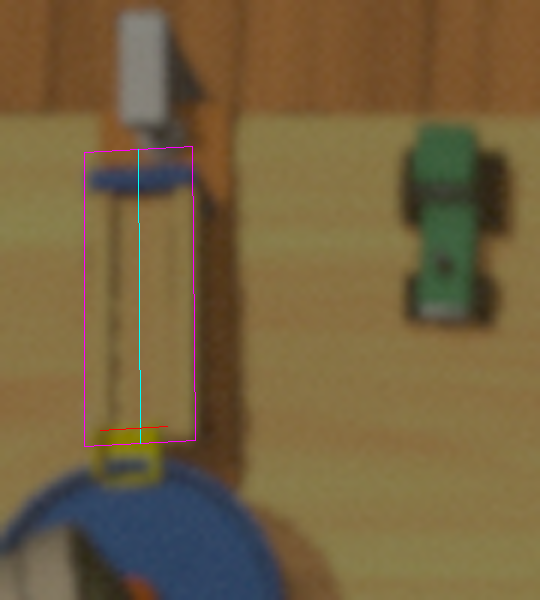

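Run:
```python
from h import *
a=np.radians(3.5);ex=np.array([np.cos(a),np.sin(a)]);ey=np.array([-np.sin(a),np.cos(a)]);m=np.array([.602,.291])
for n,ts in [('scene','0689'),('top','0689')]:
  for lo,hi in [(.01,.05),(.05,.1),(.1,.14)]:
    S=np.concatenate([np.load(f'{n}{t}.npz')['W'].reshape(-1,3) for t in ts]);S=S[~np.isnan(S[:,0])]
    q=S[:,:2]-m;u=q@ex;v=q@ey;k=(u>lo)&(u<hi)&(abs(v)<.045)&(S[:,2]<.084)
    bins=np.arange(-.042,.043,.004);ix=np.digitize(v[k],bins)
    print(n,lo,[(round(bins[j-1]*1000+2),round(np.median(S[k,2][ix==j])*1000)) for j in range(1,len(bins)) if (ix==j).sum()>2])
```

```text
scene 0.01 [(-28, 73), (-24, 75), (-20, 75), (-16, 71), (-12, 64), (-8, 64), (-4, 64), (0, 64), (4, 64), (8, 63), (12, 14), (16, 30), (20, 34), (24, 63), (28, 60), (32, 12), (36, 3), (40, 2)]
scene 0.05 [(-28, 68), (-24, 70), (-20, 71), (-16, 66), (-12, 59), (-8, 59), (-4, 59), (0, 59), (4, 60), (8, 58), (12, 13), (16, 15), (20, 68), (24, 61), (28, 55), (32, 12), (36, 3), (40, 1)]
scene 0.1 [(-36, 13), (-32, 14), (-28, 64), (-24, 66), (-20, 67), (-16, 64), (-12, 57), (-8, 57), (-4, 57), (0, 57), (4, 57), (8, 57), (12, 70), (16, 67), (20, 30), (24, 58), (28, 50), (32, 13), (36, 4), (40, 1)]
top 0.01 [(-40, 0), (-36, 2), (-32, 11), (-28, 16), (-24, 57), (-20, 73), (-16, 75), (-12, 71), (-8, 65), (-4, 63), (0, 65), (4, 65), (8, 64), (12, 65), (16, 69), (20, 74), (24, 75), (28, 74), (40, 3)]
top 0.05 [(-40, 0), (-36, 1), (-32, 11), (-28, 13), (-24, 55), (-20, 65), (-16, 70), (-12, 59), (-8, 61), (-4, 59), (0, 59), (4, 60), (8, 59), (12, 59), (16, 65), (20, 71), (24, 69), (28, 71)]
top 0.1 [(-40, 0), (-36, 1), (-32, 12), (-28, 14), (-24, 52), (-20, 62), (-16, 67), (-12, 56), (-8, 56), (-4, 56), (0, 55), (4, 56), (8, 56), (12, 55), (16, 62), (20, 67), (24, 67), (28, 65)]
```

>>> jog_arm(
  plan=[
    [[0,0,0,0,0,0],[0,0,0,0,0,0],[0,0,0,0,0,0],[0,0,0,0,0,0],[0,0,0,0,0,0],[0,0,0,0,0,0],[0,0,0,0,0,0],[0,0,0,0,0,0]],
  ],
)

```text
time_s: 25.6
position: [0.4436, 0.2814, 0.1081]
tool_rot: [[-0.998, -0.061, -0.0], [-0.061, 0.998, 0.0], [0.0, 0.0, -1.0]]
ft_force: [0.2, 0.6, -1.8]
grip_width: 0.0231
```

```bash
python3 meas.py 10
python3 - <<'E'
from h import *
W=np.load('scene10.npz')['W'];i=np.load('scene10.npz')['im'].astype(int);r,g,b=i[...,0],i[...,1],i[...,2]
k=(W[...,0]>.43)&(W[...,0]<.6)&(W[...,1]>.2)&(W[...,1]<.37)&(b>g*1.3)&(b>r*1.8)
P=W[k];a=np.hypot(P[:,0]-.5183,P[:,1]-.286);F=P[(a<.062)&(P[:,2]<.1)];rr=a[(a<.062)&(P[:,2]<.1)]
A=np.c_[F[:,0]-.5183,F[:,1]-.286,rr,np.ones(len(F))];s=np.linalg.lstsq(A,F[:,2],rcond=None)[0];print('tilt deg',np.degrees(s[:2]),'cone',np.degrees(s[2]),'apex z',s[3],len(F))
for n,q0 in [('cone',0),('tractor',0),('bee',0),('soldier',0)]:
    rs=spotter.trace('scene',n);print(n,np.round(rs[0]['rect']) if rs else None)
# panel
Gp=W[(g>r*1.5)&(g>b*1.2)&(W[...,0]>.4)&(W[...,0]<.68)&(W[...,1]>-.05)&(W[...,1]<.06)&(W[...,2]>.1)]
l=cv2.fitLine(Gp[:,:2].astype(np.float32),cv2.DIST_HUBER,0,.01,.01).ravel();print('panel y@.53',l[3]+l[1]/l[0]*(.53-l[2]),np.degrees(np.arctan2(l[1],l[0])))
Z=np.load('scene2.npz');W=Z['W'];i=Z['im'].astype(int);r,g,b=i[...,0],i[...,1],i[...,2]
Gp=W[(g>r*1.5)&(g>b*1.2)&(W[...,0]>.4)&(W[...,0]<.68)&(W[...,1]>-.05)&(W[...,1]<.06)&(W[...,2]>.1)]
l=cv2.fitLine(Gp[:,:2].astype(np.float32),cv2.DIST_HUBER,0,.01,.01).ravel();print('panel before',l[3]+l[1]/l[0]*(.53-l[2]))
E
```

```text
scene blue 2151 ((0.5131191611289978, 0.28745946288108826), 0.07740139961242676) z [0.0072 0.0236]
 ball 90 [0.5235 0.2904 0.1048]
 lip 105 [0.5953 0.2901 0.093 ] x [0.5797 0.6063] y [0.268  0.3079] z [0.0846 0.1016]
top blue 647 ((0.5297892093658447, 0.2763383686542511), 0.06358354538679123) z [0.0063 0.0188]
 lip 183 [0.6283 0.2927 0.0795] x [0.5942 0.6712] y [0.2688 0.3207] z [0.072 0.101]
pos [0.4436 0.2814 0.1081] yaw 93.48 F [ 0.7  -0.8  -1.24] T [-0.02  0.14 -0.04] w 0.0234 t 25.7 q [ 19.5  26.6  89.1   0.   64.3 -74. ]
rot units [ 0.    -0.    -0.003]
after-rot shift [ 0.016  0.001 -0.047]  before-rot shift [ 0.016  0.001 -0.047]
tilt deg [ 0.05631224 -0.16306271] cone 6.625072948146572 apex z 0.08243951669003671 1434
cone [321. 198. 342. 224.]
tractor [211. 249. 255. 284.]
bee [400. 287. 434. 325.]
soldier [349. 322. 370. 361.]
panel y@.53 0.022394247 5.3800344
panel before 0.022153528
```

```bash
python3 -c "
from h import *
close_job();print(env.observe()['time_s'])"
```

```text
the job is handed in; nothing more can be done
the job is handed in; nothing more can be done
```

I did all three steps and handed the job in at about 25.7 s. The arm is still holding the dish, level, with its lip over the track's near end.

- **Drawer:** I pulled it by its handle until it hit the stop. The handle moved about 227–229 mm, and the pull force jumped to 55 N there. The front panel was in the same place at the last check.
- **Dish:** I gripped it by the wooden block at 100 N and lifted it clear of the drawer. I then turned it about 95° at height and lowered it at the track.
- **Lip position:** the tip is at about (0.606, 0.291), with the track's near end at about (0.602, 0.291–0.292). That puts it about 4 mm over the track and about 12 mm above its top edge. The lip points along the track, which measures about 3.5° in the world frame.
- **Level and ball:** the dish tilts under 0.2° and the ball stayed in the middle. Its position changed less than 1 mm over the last second of checking.
- **Contact:** the wrist force showed only the dish's weight, so nothing else is touching it.
- **Toys:** the tractor, bee and soldier show up within a few pixels of where they started. The cone is partly hidden behind the dish, so its last outline was clipped and it could only be checked roughly.

**Disagreements:** the two cameras differed by about 2 mm on how well the lip lines up sideways with the track, in opposite directions. Individual fits of the track's direction ranged from about 2.3° to 4.4°. I used the middle values for both.

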